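# Close the loaded bay of the section grinder and hold its panel down

### The job

One of the section grinder's two bays holds the specimen, the solid puck seen through the window; the other holds only an empty ring. On the loaded bay turn the panel's quarter-turn fastener until its wing is in line with the index marks, then let go of it, press that panel fully down onto the frame with the fingers on the panel itself, and finish while still holding it down, because it springs up when released. Leave the empty bay's panel and fastener and the other things on the bench as they are.

Things in the scene. Friction and masses are not known exactly. Their poses are not given: they have to be found in the camera images.
- grinder: white two-bay section grinder, 300 x 350 mm footprint, fixed to the bench; its flat deck is 100 mm above the bench. The origin is on the bench; +x points from the robot-side edge (130 mm away) to the control strip at the back, +y to the left bay. The bays are centred at y = +80 mm (left) and y = -80 mm (right), x = 0
- specimen_top (a point): centre of the top face of the specimen: a solid black resin puck 50 mm across and 32 mm high with a copper hexagon in its face, clamped inside one of the two bays and seen through that bay's window (87 mm above the bench)
- holder_top (a point): centre of the top rim of the empty steel holder ring (50 mm outside, 40 mm inside, 32 mm high), clamped in the other bay, the empty one
- left_fastener (a joint): angle (rad) of the left bay's quarter-turn fastener about the upright axis, anticlockwise from above positive; 0 = its wing points along the grinder's x, in line with the two dark index marks on the panel. It starts +0.6 to +1.4 and so is to be turned clockwise from above. Stops at +-1.75, stays where it is left, turns with about 0.05 N m. The pin below it enters the deck only within about 0.15 rad of 0; otherwise the panel stops after about 2 mm
- left_wing (a point): grip centre of the left fastener's wing, on its axis: an upright steel bar 36 mm long, 10 mm thick, whose top is 12 mm above this point and the panel's surface 24 mm below it; a disc of 36 mm diameter and 3 mm height is at its foot. At angle 0 the bar's length is along the grinder's x. It is at x = -55 mm on the grinder, in the middle of the bay's width
- left_wing_end (a point): point on the left wing at the height of its grip centre, 16 mm along the bar from the axis; it tells the bar's direction
- left_panel (a joint): travel (m) of the left bay's access panel: 0 = standing 8 mm above the deck on its gasket springs, 0.008 = fully down on the frame. The panel is an aluminium plate 190 x 145 x 5 mm on guide pins with a 65 x 80 mm clear window, its upper surface 113 mm above the bench while up; it only moves up and down. It takes about 10 N to hold fully down and springs up when let go
- left_pad (a point): centre of the top face of the left panel's black rubber press pad, 30 x 70 mm, 2 mm thick, at x = +70 mm on the grinder behind the window; 115 mm above the bench while the panel is up, 107 mm when it is down
- right_fastener (a joint): angle (rad) of the right bay's quarter-turn fastener about the upright axis, anticlockwise from above positive; 0 = its wing points along the grinder's x, in line with the two dark index marks on the panel. It starts -0.6 to -1.4 and so is to be turned anticlockwise from above. Stops at +-1.75, stays where it is left, turns with about 0.05 N m. The pin below it enters the deck only within about 0.15 rad of 0; otherwise the panel stops after about 2 mm
- right_wing (a point): grip centre of the right fastener's wing, on its axis: an upright steel bar 36 mm long, 10 mm thick, whose top is 12 mm above this point and the panel's surface 24 mm below it; a disc of 36 mm diameter and 3 mm height is at its foot. At angle 0 the bar's length is along the grinder's x. It is at x = -55 mm on the grinder, in the middle of the bay's width
- right_wing_end (a point): point on the right wing at the height of its grip centre, 16 mm along the bar from the axis; it tells the bar's direction
- right_panel (a joint): travel (m) of the right bay's access panel: 0 = standing 8 mm above the deck on its gasket springs, 0.008 = fully down on the frame. The panel is an aluminium plate 190 x 145 x 5 mm on guide pins with a 65 x 80 mm clear window, its upper surface 113 mm above the bench while up; it only moves up and down. It takes about 10 N to hold fully down and springs up when let go
- right_pad (a point): centre of the top face of the right panel's black rubber press pad, 30 x 70 mm, 2 mm thick, at x = +70 mm on the grinder behind the window; 115 mm above the bench while the panel is up, 107 mm when it is down
- tray: bystander: white plastic tray 100 x 160 x 40 mm, origin under its centre
- jar: bystander: amber jar 40 mm across, 60 mm high, origin under its centre
- mouse: bystander: black computer mouse 105 x 60 mm, 34 mm high, origin under its centre

How it is judged:
By the outcome, as a careful person would: the job done as asked, in the order asked, and still so for the second after the job is handed in, while the arm keeps its last pose, push and grip.
It also fails if it takes over 40 s, if anything falls off the work surface, if the arm or the gripper's body presses on something with over 40 N, if the wrist force passes 120 N, or if a joint passes its speed limit or range.

### The arm

A 7-joint arm with a two-finger parallel gripper is mounted at the origin on the work surface. World frame = base frame: x ahead of the robot, y to its left, z up, the work surface at z = 0. Lengths are in mm, angles in rad, forces in N, time in s.
With the tool pointing down it reaches from about 400 to 875 mm from the base axis. Payload 4.4 kg.
Tool frame: the origin (TCP) lies midway between the tips of the shut fingers; the grasp point (between the pads) lies 19 mm behind it; z points along the fingers, y is the line along which they close (so a half turn about z gives the same grasp; the last joint's range is limited). The gripper opens to 85 mm and grips with 20 to 120 N. Pads are 22 mm wide; open, the fingers measure 114 mm over their backs; the gripper's body (76 mm by 85 mm) begins 54 mm behind the grasp point. The pads swing forward as they close: fully open they stand 13 mm farther back than shut.
Start: joints at [1.068, 0.628, 0.038, 1.517, -0.027, 0.996, -0.02], TCP at [275.006, -588.973, 231.313] pointing down, gripper open.
Joint ranges: [-3.06, 3.06], [-0.37, 2.12], [-1.25, 1.32], [0.18, 2.47], [-1.1, 4.24], [0.23, 1.98], [-2.94, 2.94]. Speed limits (rad/s): [2.57, 2.57, 3.14, 3.14, 3.14, 3.14, 3.14].

### API

Orientations are given as [roll, pitch, yaw] about the fixed x, y, z axes, in that order (R = Rz(yaw) Ry(pitch) Rx(roll)).
In Python, from cell import telemetry, eyes, ctrl, finder gives the robot as it stands.
- The arm moves only by the tool move_arm, never from a script. Its argument "steps" is a list of rows, each a list of 7 numbers: the turn, a rotation vector about the world's x, y, z in degrees, then the shift along the world's x, y, z in m, then the finger opening in m, from 0 to 0.0854. A call has 1 to 5 rows; each row shifts and turns the commanded pose from where the row before left it; what a row does not reach is not made up. A row lasts 1/10 s, in which the tool goes at most 50 mm and 8.59 degrees, less where a joint would pass 70% of its speed; a pose out of reach is approached as far as the arm can. A call with a gripper value outside its range is refused whole. The fingers move at their own pace and stop on an object; the grip force is fixed at half the most. Time passes only in rows, so rows that do not move let the fingers close. It gives the time, the measured TCP pose, the force, the opening and the grip force at its end, in the units of the state.
- telemetry.read_state(): the state, without advancing time (a new reading comes with each control period).
- eyes.get_image(name): name is "scene" or "top"; returns (picture, depth): 480x640x3 uint8, blue, green, red; 480x640 float32, mm along the optical axis (not along the pixel's ray), 0 where there is no reading.
- eyes.calibration(name): a dict with "fx", "fy", "cx", "cy" (pixels), "position" and "attitude" of the camera in the world. Camera axes: x right, y down, z forward; pixel columns grow to the right and rows downward; lengths in mm; the calibration is good to about 2 mm. A picture is of the moment at which its call begins. calibration takes no time and is no camera call.
- ctrl.finish_job(): hands the job in; it is judged then, once.
Trained networks look in the newest picture that a camera, given by its name, has taken for a name from the list of things; names that differ only in an ending like _2 or _b are one class to them, and where a whole thing is asked for, a point or a joint stands for the part that bears it (a point fixed in the world has none). Each returns a list of dicts, best first, with "confidence" (0 to 1); they miss things now and then, are a little off and sometimes report something else, mostly with a low value. They report only what shows in the picture. A call takes as long as a camera call.
- finder.boxes_of(camera, name): "location" ([x, y, z] in mm, in the coordinates of the camera as it stood for that picture, good to about 4 mm: the middle of the surface that is visible of it).
- finder.cut_out(camera, name): "mask" (480x640 bool, what is visible of it).
- finder.pinpoint(camera, name): "location" ([x, y, z] in mm, in the coordinates of the camera as it stood for that picture, good to about 4 mm: a listed point, or the origin of a listed thing).
The state is a dict: "clock": time; "qpos": joint angles; "qd": joint speeds; "tau": joint torques, N m; "eef_pos": TCP position; "tool_rot": TCP orientation; "force": force on the tool from outside, world axes, zero at the start; "torque": the same for the moment, N m; "width": finger opening in mm; "gripper_force": force on a finger pad.
Only numpy, scipy, OpenCV 4.12 (cv2) and the standard library are available. Lean on these libraries where they do the work, as an engineer would, in place of code of your own. Each camera call takes 0.05 s, during which the arm holds its last target. There are 200 camera calls.

## Working session

There is one attempt and no reset: what is moved stays moved. The work goes in short steps, Python scripts to look and compute and a tool call to move; the robot and the scene stay as the last step left them, time stands still between calls to the robot, and variables do not carry over. Pictures are saved under pics/ and viewed, at most 10 in all, crops included, and the job is handed in when it is done.

Besides the shell and the picture viewer there is one more tool, called as name([rows], argument=value, ...), one row to a line, values as JSON. move_arm: Moves the arm, as the interface text tells. Its arguments: {"type":"object","properties":{"steps":{"type":"array"}},"required":["steps"]}

```bash
mkdir -p pics; cat > h.py <<'E'
import numpy as np, cv2
from scipy.spatial.transform import Rotation as R
from cell import telemetry, eyes, ctrl, finder
def cal(n):
    c=eyes.calibration(n); a=np.array(c["attitude"],float)
    M=a if a.shape==(3,3) else R.from_euler("xyz",a).as_matrix()
    return c,M,np.array(c["position"],float)
def world(n,p):
    c,M,t=cal(n); return M@np.array(p)+t
def pts(n,name,k=2):
    return [(round(d["confidence"],2),world(n,d["location"]).round(1).tolist()) for d in finder.pinpoint(n,name)[:k]]
E
python3 - <<'E'
from h import *
for n in("scene","top"):
    im,d=eyes.get_image(n); cv2.imwrite(f"pics/{n}0.png",im); print(n,eyes.calibration(n))
    for k in["grinder","specimen_top","holder_top","left_wing","left_wing_end","left_pad","right_wing","right_wing_end","right_pad","tray","jar","mouse"]: print(k,pts(n,k))
s=telemetry.read_state();print(s)
E
```

```text
scene {'fx': 484.482316696108, 'fy': 484.482316696108, 'cx': 310.28086811155856, 'cy': 235.1979777127953, 'position': array([1267.47307467,  647.21276363,  858.94681459]), 'attitude': array([-2.23801231,  0.00816813,  2.29390095])}
grinder [(0.76, [568.1, -69.4, 0.8]), (0.37, [499.6, 8.0, 131.6])]
specimen_top [(0.45, [546.1, -179.3, 134.0])]
holder_top []
left_wing [(0.58, [495.0, -5.1, 134.5])]
left_wing_end [(0.63, [500.0, 7.1, 134.5])]
left_pad [(0.61, [616.2, 22.4, 112.6])]
right_wing [(0.77, [538.4, -159.7, 136.7])]
right_wing_end [(0.58, [546.0, -179.6, 134.6])]
right_pad [(0.9, [661.2, -130.6, 115.5])]
tray [(0.68, [447.5, 436.4, 2.3])]
jar [(0.98, [650.6, 367.3, -1.6]), (0.48, [539.0, -161.2, 135.7])]
mouse [(0.56, [590.9, -440.4, -2.0])]
top {'fx': 547.7876637784694, 'fy': 547.7876637784694, 'cx': 320.2340974082787, 'cy': 243.427280658808, 'position': array([ 452.88940465,   -2.68913485, 1460.80993188]), 'attitude': array([-3.07916936e+00, -2.41005798e-03, -1.56946493e+00])}
grinder [(0.79, [573.9, -70.9, -1.5])]
specimen_top []
holder_top []
left_wing [(0.68, [496.8, -9.1,
[... 411 characters left out ...]
35.9, -4.4])]
{'clock': 1.3, 'qpos': array([ 1.06822498,  0.6283987 ,  0.0385051 ,  1.51735826, -0.02702031,
        0.99629395, -0.01999791]), 'qd': array([-0.00254724,  0.0003473 , -0.00028427, -0.00018034, -0.0009967 ,
        0.00066455, -0.00025211]), 'tau': array([ 3.02592680e-04, -5.63266683e+01,  1.22573633e+00, -1.93775779e+01,
        1.08737338e-02,  1.85522360e-03,  1.50632752e-05]), 'eef_pos': array([ 275.00536378, -589.00162172,  231.32774043]), 'tool_rot': array([ 3.14153356e+00, -5.22427520e-05,  4.36734215e-01]), 'force': array([-0.57500503, -0.43132152,  0.13342804]), 'torque': array([-0.01341018, -0.00565165, -0.01423674]), 'gripper_force': 0.0, 'width': 85.86620844336468}
```

View pictures.

```bash
python3 - <<'E'
import cv2
a=cv2.imread("pics/top0.png"); b=cv2.imread("pics/scene0.png")
cv2.imwrite("pics/t1.png",cv2.resize(a[110:310,260:440],None,fx=3,fy=3,interpolation=2))
E
```

```text
(no output)
```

View pics/t1.png

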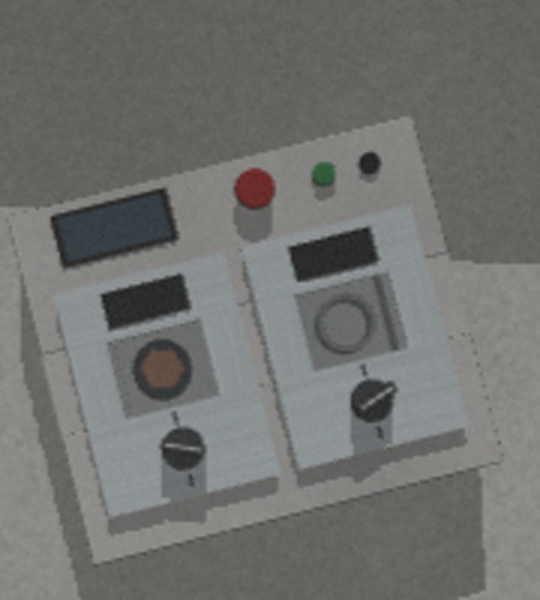

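View pics/scene0.png

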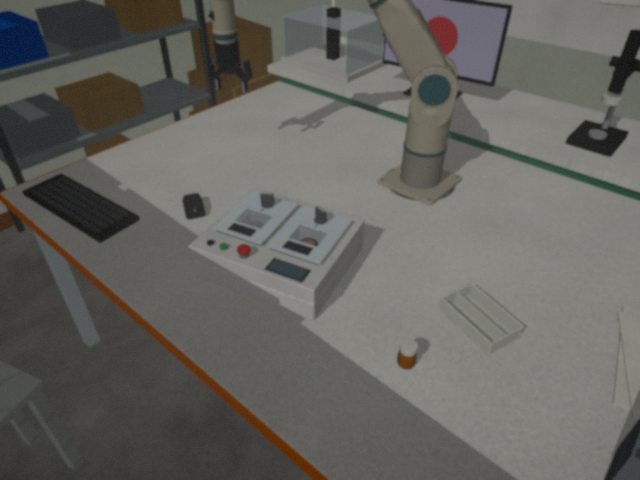

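The left bay holds the specimen: the copper/black puck is at crop (162,370), and the empty ring is at (343,325). The left wing is at crop (183,449), roughly crosswise to its index marks at (175,415) and (190,480).

```bash
cat >> h.py <<'E'
def cloud(n,d):
    c,M,t=cal(n); v,u=np.mgrid[:480,:640]
    P=np.stack([(u-c["cx"])/c["fx"]*d,(v-c["cy"])/c["fy"]*d,d],-1)
    return P@M.T+t
def warp(n,im,z,x0,x1,y0,y1,s=3):
    c,M,t=cal(n); K=np.array([[c["fx"],0,c["cx"]],[0,c["fy"],c["cy"]],[0,0,1]])
    # out (u,v): x=x1-v/s, y=y1-u/s
    A=np.array([[0,-1/s,x1],[-1/s,0,y1],[0,0,z],[0,0,1]])
    H=K@np.c_[M.T,-M.T@t]@A
    return cv2.warpPerspective(im,H,(int((y1-y0)*s),int((x1-x0)*s)),flags=cv2.INTER_CUBIC|cv2.WARP_INVERSE_MAP)
def rect(mask):
    v,u=np.nonzero(mask);return u,v
E
python3 - <<'E'
from h import *
im,d=eyes.get_image("top"); P=cloud("top",d)
ok=(d>0)
for nm,c in(("L",(496,-7)),("R",(539,-161))):
    m=ok&(P[...,2]>128)&(np.hypot(P[...,0]-c[0],P[...,1]-c[1])<30)
    q=P[m]; print(nm,m.sum(),q.mean(0),q[:,2].max()); 
    if m.sum()>5:
        w,V=np.linalg.eigh(np.cov(q[:,:2].T)); print(w,np.arctan2(V[1,1],V[0,1]))
s=3
for z,nm in((115,"a"),(148,"b")):
    w=warp("top",im,z,400,720,-240,100); 
    if nm=="b":cv2.imwrite("pics/wb.png",cv2.resize(w[450:810,120:480],None,fx=1.6,fy=1.6))
    else:
        g=cv2.cvtColor(w,6); cs,_=cv2.findContours((g<60).astype(np.uint8),0,2)
        for k in cs:
            r=cv2.minAreaRect(k)
            if cv2.contourArea(k)>4000: print("rect",720-r[0][1]/s,100-r[0][0]/s,np.array(r[1])/s,r[2])
for n in("left_pad","right_pad"):
    print(n,)
E
```

```text
L 66 [498.00443275  -7.07693107 148.51819693] 155.0021442956006
[  9.02146454 110.80167118] 1.4320790177404685
R 68 [ 537.38383081 -161.0118413   147.88351417] 153.77170876213404
[  8.89756514 120.01386858] 2.1644052941131866
rect 537.2451985677084 -161.26224772135419 [31.72703298 32.10988871] 2.8624050617218018
rect 563.3580729166666 10.4810791015625 [47.44677734 44.69336446] 82.40535736083984
rect 619.5768432617188 24.441274007161454 [28.72381083 67.8139801 ] 75.25643920898438
rect 658.8702596028646 -130.398193359375 [28.84370422 68.26328532] 75.5999755859375
rect 680.5768305460612 50.50202433268229 [44.07048543 97.41879272] 75.74053192138672
left_pad
right_pad
```

View pics/wb.png

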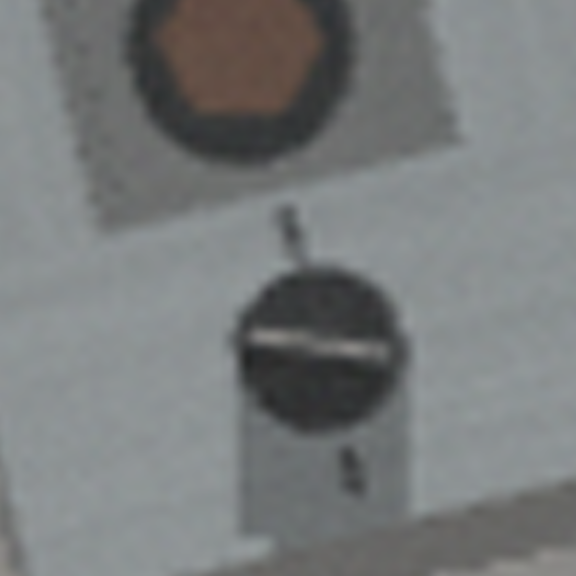

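move_arm([
  [0,0,4,0.015,0.039,0,0.085],
  [0,0,4,0.015,0.039,0,0.085],
  [0,0,4,0.015,0.039,0,0.085],
  [0,0,4,0.015,0.039,0,0.085],
  [0,0,4,0.015,0.039,0,0.085],
])

```text
clock: 1.85
eef_pos: [350.5, -392.5, 231.6]
tool_rot: [3.141, -0.0, 0.789]
force: [1.6, -1.1, 0.4]
width: 84.9
gripper_force: 0.0
```

move_arm([
  [0,0,4,0.015,0.039,0,0.085],
  [0,0,4,0.015,0.039,0,0.085],
  [0,0,4,0.015,0.039,0,0.085],
  [0,0,4,0.015,0.039,0,0.085],
  [0,0,4,0.015,0.039,0,0.085],
])

```text
clock: 2.35
eef_pos: [425.6, -197.5, 231.6]
tool_rot: [3.141, 0.0, 1.138]
force: [1.1, 0.1, -0.6]
width: 84.9
gripper_force: 0.0
```

move_arm([
  [0,0,4,0.015,0.038,0,0.06],
  [0,0,4,0.015,0.038,0,0.06],
  [0,0,4,0.014,0.038,0,0.06],
  [0,0,4,0.014,0.038,0,0.06],
  [0,0,1.5,0.014,0.038,0,0.06],
])

```text
clock: 2.85
eef_pos: [497.5, -7.5, 231.6]
tool_rot: [3.141, 0.0, 1.442]
force: [0.0, -0.4, 0.1]
width: 60.4
gripper_force: 0.0
```

move_arm([
  [0,0,0,0,0,-0.04,0.05],
  [0,0,0,0,0,-0.035,0.05],
  [0,0,0,0,0,-0.02,0.05],
  [0,0,0,0,0,-0.01,0.05],
  [0,0,0,0,0,-0.002,0.05],
])

```text
clock: 3.35
eef_pos: [496.7, -9.0, 123.6]
tool_rot: [-3.14, 0.0, 1.44]
force: [-0.2, 0.1, 0.6]
width: 49.9
gripper_force: 0.0
```

move_arm([
  [0,0,0,0,0,0,0.03],
  [0,0,0,0,0,0,0.02],
  [0,0,0,0,0,0,0.004],
  [0,0,0,0,0,0,0.004],
  [0,0,0,0,0,0,0.004],
])

```text
clock: 3.85
eef_pos: [497.9, -9.1, 125.0]
tool_rot: [3.139, -0.0, 1.44]
force: [1.4, -0.7, 0.7]
width: 8.6
gripper_force: 61.6
```

move_arm([
  [0,0,-7,0,0.001,0,0.004],
  [0,0,-7,0,0.001,0,0.004],
  [0,0,-7,0,0,0,0.004],
  [0,0,-7,0,0,0,0.004],
  [0,0,-7,0,0,0,0.004],
])

```text
clock: 4.35
eef_pos: [497.3, -8.7, 124.7]
tool_rot: [3.14, 0.001, 0.823]
force: [-0.5, -4.4, 1.6]
width: 9.1
gripper_force: 61.6
```

move_arm([
  [0,0,-7,0,0,0,0.004],
  [0,0,-7,0,0,0,0.004],
  [0,0,-7,0,0,0,0.004],
  [0,0,-7,0,0,0,0.004],
  [0,0,-5.2,0,0,0,0.004],
])

```text
clock: 4.85
eef_pos: [496.9, -8.1, 124.6]
tool_rot: [3.14, 0.0, 0.245]
force: [-0.6, -2.6, 1.6]
width: 8.6
gripper_force: 61.6
```

move_arm([
  [0,0,0,0,0,0,0.004],
  [0,0,0,0,0,0,0.004],
])

```text
clock: 5.05
eef_pos: [496.9, -8.1, 124.5]
tool_rot: [3.14, 0.0, 0.251]
force: [0.2, -5.5, 2.1]
width: 8.5
gripper_force: 61.7
```

move_arm([
  [0,0,0,0,0,0,0.05],
  [0,0,0,0,0,0,0.05],
  [0,0,0,0,0,0,0.05],
  [0,0,0,0,0,0.03,0.05],
  [0,0,0,0,0,0.04,0.05],
])

```text
clock: 5.55
eef_pos: [495.3, -6.4, 193.5]
tool_rot: [-3.14, 0.005, 0.251]
force: [1.3, 0.6, 0.2]
width: 49.8
gripper_force: 0.0
```

move_arm([
  [0,0,0,0.03,0.008,0.02,0],
  [0,0,0,0.03,0.008,0,0],
  [0,0,0,0.03,0.008,0,0],
  [0,0,0,0.032,0.009,0,0],
  [0,0,0,0,0,0,0],
])

```text
clock: 6.05
eef_pos: [622.6, 28.7, 213.9]
tool_rot: [-3.141, -0.004, 0.253]
force: [-0.6, 0.2, 0.3]
width: -0.3
gripper_force: 0.0
```

```bash
python3 - <<'E'
from h import *
im,d=eyes.get_image("top"); P=cloud("top",d)
m=(d>0)&(P[...,2]>128)&(P[...,2]<160)&(np.hypot(P[...,0]-498,P[...,1]+7)<30)
q=P[m]; print(m.sum(),q.mean(0)); w,V=np.linalg.eigh(np.cov(q[:,:2].T)); print(w,np.arctan2(V[1,1],V[0,1]))
w=warp("top",im,148,400,720,-240,100); cv2.imwrite("pics/wc.png",cv2.resize(w[390:810,60:480],None,fx=1.4,fy=1.4))
s=telemetry.read_state();print(s["eef_pos"],s["force"],s["width"])
E
```

```text
0 [nan nan nan]
[nan nan] nan
[619.97123811  27.48794866 213.55818544] [-0.77006317 -0.80325424 -0.02423703] -0.25836681238039194<stdin>:4: RuntimeWarning: Mean of empty slice.
  ret = um.true_divide(
  avg = a.mean(axis, **keepdims_kw)
<stdin>:4: RuntimeWarning: Degrees of freedom <= 0 for slice
  c *= np.true_divide(1, fact)
  c *= np.true_divide(1, fact)
```

View pics/wc.png

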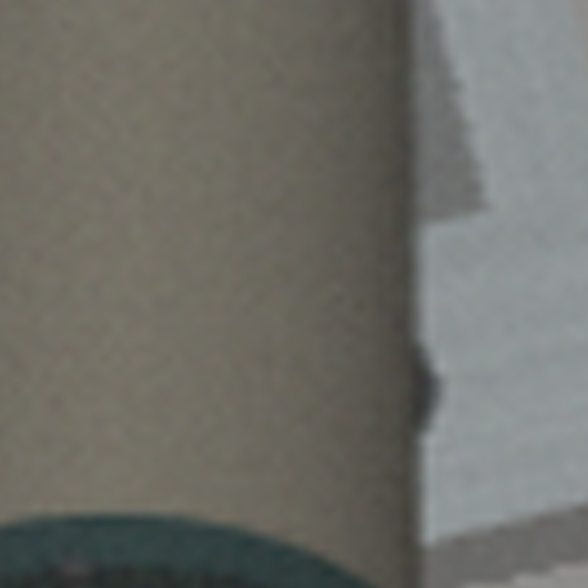

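The arm hides the wing from the top camera (only its edge shows at (425,385)), so I'll use the scene camera.

```bash
python3 - <<'E'
from h import *
im,d=eyes.get_image("scene"); P=cloud("scene",d)
m=(d>0)&(P[...,2]>142)&(P[...,2]<156)&(np.hypot(P[...,0]-498,P[...,1]+7)<30)
q=P[m]; print(m.sum(),q.mean(0)); 
if m.sum()>5: w,V=np.linalg.eigh(np.cov(q[:,:2].T)); print(w,np.arctan2(V[1,1],V[0,1]))
print(pts("scene","left_wing"),pts("scene","left_wing_end"))
w=warp("scene",im,148,420,700,-180,100,4); cv2.imwrite("pics/wd.png",w[560:1120,240:800])
E
```

```text
45 [499.85940388  -4.13269103 146.45954764]
[  8.55316556 127.78190254] -2.9140485854745317
[(0.75, [493.9, -5.1, 133.1]), (0.56, [663.1, -131.9, 114.3])] [(0.61, [512.6, -4.8, 133.1])]
```

View pics/wd.png

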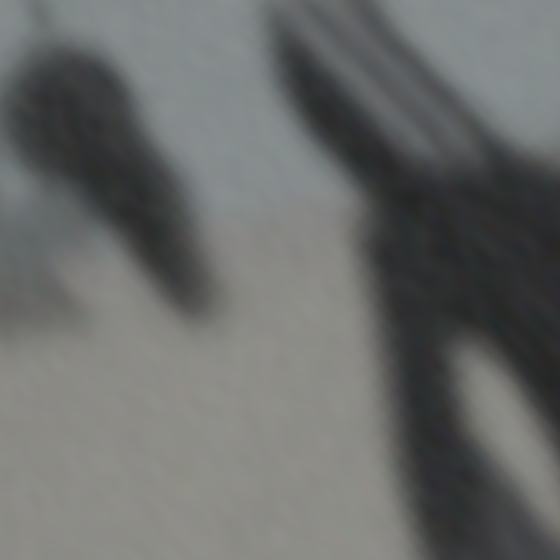

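The wing measures 0.23 rad against the grinder's 0.25, so it is aligned. In the picture the wing is the dark elongated shape at about (110,170), and the fingers are clear of it at right. Now I'll press.

move_arm([
  [0,0,0,0,-0.003,-0.03,0],
  [0,0,0,0,0,-0.03,0],
  [0,0,0,0,0,-0.02,0],
  [0,0,0,0,0,-0.01,0],
  [0,0,0,0,0,-0.004,0],
])

```text
clock: 6.75
eef_pos: [617.9, 22.7, 119.7]
tool_rot: [-3.141, 0.002, 0.25]
force: [-0.4, 1.1, 1.0]
width: 0.1
gripper_force: 0.0
```

move_arm([
  [0,0,0,0,0,-0.002,0],
  [0,0,0,0,0,-0.002,0],
  [0,0,0,0,0,-0.002,0],
  [0,0,0,0,0,-0.002,0],
  [0,0,0,0,0,0,0],
])

```text
clock: 7.25
eef_pos: [619.6, 23.0, 112.9]
tool_rot: [3.141, -0.001, 0.25]
force: [0.1, 0.4, 3.4]
width: 0.2
gripper_force: 1.4
```

move_arm([
  [0,0,0,0,0,-0.002,0],
  [0,0,0,0,0,-0.002,0],
  [0,0,0,0,0,-0.002,0],
  [0,0,0,0,0,0,0],
])

```text
clock: 7.65
eef_pos: [619.6, 23.1, 107.3]
tool_rot: [3.141, -0.002, 0.25]
force: [-0.4, 0.8, 7.6]
width: -0.1
gripper_force: 4.2
```

move_arm([
  [0,0,0,0,0,-0.002,0],
  [0,0,0,0,0,0,0],
])

```text
clock: 7.85
eef_pos: [619.7, 23.0, 107.0]
tool_rot: [3.141, -0.002, 0.25]
force: [-4.7, -0.1, 20.6]
width: -0.2
gripper_force: 9.8
```

move_arm([
  [0,0,0,0,0,0,0],
  [0,0,0,0,0,0,0],
  [0,0,0,0,0,0,0],
])

```text
clock: 8.15
eef_pos: [619.7, 23.0, 107.0]
tool_rot: [3.141, -0.002, 0.25]
force: [-4.3, 0.5, 19.5]
width: 0.1
gripper_force: 9.6
```

```bash
python3 - <<'E'
from h import *
s=telemetry.read_state();print(s["eef_pos"],s["force"])
im,d=eyes.get_image("scene"); P=cloud("scene",d)
for a,b,nm in((1,80,"L"),(1,-80,"R")):  # panel strip between window and wing: grinder (-75..-85, b+-50)
    o=np.array([551.6+0,-75]) if 0 else np.array([619.6,24.4])-R.from_euler("z",.251).as_matrix()[:2,:2]@[70,80]
    g=(P[...,:2]-o)@R.from_euler("z",.251).as_matrix()[:2,:2]
    m=(d>0)&(abs(g[...,0]+55)<30)&(abs(abs(g[...,1]-b)-45)<18); print(nm,m.sum(),np.median(P[m][:,2]))
E
```

```text
[619.69105292  23.00043775 106.95633929] [-4.28239028  0.46582498 19.53235923]
L 406 107.52660857008897
R 178 111.81118815806616
```

```bash
python3 -c "
from cell import ctrl; print(ctrl.finish_job())"
```

```text
the job is handed in; nothing more can be done
None
```

The left bay held the specimen, so I turned its fastener in line with the index marks (within about 0.03 rad), let go, and pressed its panel down to the stop (pad at 107 mm) with about 20 N; the job was handed in while still holding it, at about 8 s on the robot's clock.

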